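# Seat the nest plate on the index base

## Task

Set up the marking fixture: pick up the square nest plate and lower it over the centre shaft of the index base, feeling for the anti-rotation pin and turning the plate as needed until the pin enters its slot and the plate sits fully home, flat on the ring. Do it gently, never forcing or dropping the plate onto the shaft or pin, leave the other things where they are, and let go of the plate.

Things in the scene. Friction and masses are not known exactly. Their poses are not given: they have to be found in the camera images.
- nest_plate: Loose bare-aluminium plate, about 0.35 kg, flat on the table at the start: 90 x 90 x 10 mm, with a square hub 36 x 36 mm in its middle (sides parallel to the plate's) from 10 to 44 mm above the underside: the grip. A 21.5 mm bore (23 mm in the hub) goes through both. Four decorative dark screw heads, 3 mm high, at the corners. Origin: centre of the underside; z up through the hub.
- plate_slot (a point): Middle of the plate's only slot, at its underside: 33 mm from the bore's centre along the plate's own +x. The slot goes right through the plate, is 13 mm long (radially) and 10 mm wide. Axes as the plate's.
- index_base: Fixed dark steel slab, 114 x 114 x 18 mm, under a round aluminium ring (92 mm across, 8 mm thick, top 26 mm above the table) with a 20 mm steel shaft in the centre, up to 74 mm above the table, its top 7 mm tapering to 9 mm. On the ring stands the anti-rotation pin (see seat). Origin: centre of the slab's underside; z up along the shaft; its x axis is only roughly the pin's direction.
- seat (a point): Centre of the ring's top on the shaft's axis; axes as the base's. The pin, 8 mm thick, 9 mm high, chamfered, is 33 mm from here, in a direction NOT measured: within 0.4 rad either side of +x. Ring and pin do not turn. Misplaced, the plate rests on the pin, 9 mm up; turned under 5 to 10 N it drops when slot meets pin. Over 40 N between plate and base or pin is forcing.
- hex_key: Bystander: black hex key lying on the table, 45 x 89 x 6 mm. Origin: centre of its underside.
- flux_tin: Bystander: round screw-lid tin, 60 mm across, 35 mm high, standing on the left. Origin: centre of its underside.
- oil_bottle: Bystander: white plastic bottle with a screw cap, 55 mm across, 160 mm high, standing on the left. Origin: centre of its underside.
- parts_tray: Bystander: open grey tray with small parts, 122 x 164 x 32 mm, on the right. Origin: centre of its underside.
- screen_corner (a point): Lower near left corner of the computer screen, which does not move. From here its face, 0.2 to 0.5 m above the table, runs away to the right and backwards, passing about 0.1 m or more behind the index base: keep the arm in front of it.

How it is judged (in metres and radians):
At the end, for the whole second after the job is handed in: The nest plate is on the shaft with the pin in its slot, fully home: its underside less than 2.5 mm above the ring's top (28.5 mm above the table), its centre within 3 mm of the shaft's axis, hub up and level within 0.035 rad, at rest (z of nest_plate in the frame of index_base below 0.0285 m and horizontal distance between nest_plate and index_base below 0.003 m and angle between nest_plate's own z axis and vertical below 0.035 rad and linear speed of nest_plate below 0.01 m/s); the robot touches nothing.
It fails at once if the plate is forced or dropped onto the base, shaft or pin (more than 40 N) (contact force between nest_plate and index_base above 40 N).
It fails at once if a bystander is moved by more than 30 mm (distance of any of hex_key, flux_tin, oil_bottle, parts_tray from where it was at the start of the episode above 0.03 m).
It also fails if it takes over 72 s, if anything falls off the work surface, if the arm or the gripper's body presses on something with over 40 N, if the wrist force passes 120 N, or if a joint passes its speed limit or range.

## Robot

A 7-joint arm with a two-finger parallel gripper is mounted at the origin on a cart in front of the work surface, level with it; the furniture and walls round the work are solid. World frame = base frame: x ahead of the robot, y to its left, z up, the work surface at z = 0. Lengths are in mm, angles in rad, forces in N, time in s.
With the tool pointing down it reaches from about 400 to 900 mm from the base axis. Payload 5.5 kg.
Tool frame: the origin (TCP) lies midway between the tips of the shut fingers; the grasp point (between the pads) lies env.tcp_to_grasp behind it (env.tcp_to_grasp is the distance from the TCP to the grasp point, in mm); z points along the fingers, y is the line along which they close (so a half turn about z gives the same grasp; the last joint's range is limited). The gripper opens to 85 mm and grips with 20 to 120 N. Pads are 22 mm wide; open, the fingers measure 114 mm over their backs; the gripper's body (76 mm by 85 mm) begins 54 mm behind the grasp point. The pads swing forward as they close: fully open they stand 13 mm farther back than shut.
Start: joints at [1.417, 0.501, -0.427, 1.55, 0.221, 1.138, -0.21], TCP at [263.176, -594.339, 231.31] pointing down, gripper open.
Joint ranges: [-2.88, 2.88], [-0.31, 2.03], [-1.54, 1.56], [0.2, 2.42], [-1.41, 4.55], [0.19, 2.02], [-2.57, 2.57]. Speed limits (rad/s): [2.57, 2.57, 3.14, 3.14, 3.14, 3.14, 3.14].

## Interface

Orientations are given as a unit quaternion [w, x, y, z].
In Python, from workcell import sensors, imaging, env gives the robot as it stands.
- The arm moves only by the tool servo_tool, never from a script. Its arguments are lists of equal length, an entry for each row: "offset": the shift along the tool's x, y, z in cm, a list of three; "yaw": the turn about the tool's z in degrees; "grip": the closure, from 0 (fully open) to 1 (shut). In form: {"offset": [[dx, dy, dz], ...], "yaw": [yaw, ...], "grip": [grip, ...]}. A call has 1 to 20 rows; each row is the pose to reach, as a shift and turn from the pose commanded when the call began, along the tool's axes at that moment; what a row does not reach only later rows make up. A row lasts 1/10 s, in which the tool goes at most 50 mm and 8.59 degrees, less where a joint would pass 70% of its speed; a pose out of reach is approached as far as the arm can. A call with a gripper value outside its range is refused whole. The fingers move at their own pace and stop on an object; "grip_force" is the grip in N (left out, the last holds). Time passes only in rows, so rows that repeat a pose let the fingers close. It gives the time, the measured TCP pose, the force, the opening and the grip force at its end, in the units of the state.
- sensors.sense(): the state, without advancing time (a new reading comes with each control period).
- imaging.snapshot(name): name is "scene" or "top" or "wrist"; returns (picture, depth): 400x640x3 uint8, blue, green, red; 400x640 float32, mm along the optical axis (not along the pixel's ray), 0 where there is no reading.
- imaging.camera_params(name): a dict with "fx", "fy", "cx", "cy" (pixels), "D" ([k1, k2, p1, p2, k3] as OpenCV has them; the pictures are not rectified), "R" (3x3) and "t" (3): a world point X has camera coordinates R X + t. Camera axes: x right, y down, z forward; pixel columns grow to the right and rows downward; lengths in mm; the calibration is good to about 2 mm. A picture is of the moment at which its call begins: read the wrist's pose just before it. camera_params takes no time and is no camera call; for the wrist camera it gives the pose at the moment of the call.
- env.close_job(): hands the job in; it is judged then, once.
The state is a dict: "time": time; "qpos": joint angles; "qvel": joint speeds; "joint_torque": joint torques, N m; "tool_pos": TCP position; "tool_rot": TCP orientation; "wrist_force": force on the tool from outside, world axes, zero at the start; "moment": the same for the moment, N m; "grip_width": opening from 0.0 (shut) to 1.0 (fully open); "grip_force": force on a finger pad.
Only numpy, scipy, OpenCV 4.12 (cv2) and the standard library are available. Lean on these libraries where they do the work, as an engineer would, in place of code of your own. Each camera call takes 0.05 s, during which the arm holds its last target. There are 200 camera calls.

## Working session

There is one attempt and no reset: what is moved stays moved. The work goes in short steps, Python scripts to look and compute and a tool call to move; the robot and the scene stay as the last step left them, time stands still between calls to the robot, and variables do not carry over. Pictures are saved under pics/ and viewed, at most 10 in all, crops included, and the job is handed in when it is done.

Besides the shell and the picture viewer there is one more tool, called after ">>>" as name(argument=value, ...) on one line, values as JSON. servo_tool: Moves the arm, as the interface text tells. Its arguments: {"type":"object","properties":{"offset":{"type":"array"},"yaw":{"type":"array"},"grip":{"type":"array"},"grip_force":{"type":"number"}},"required":["offset","yaw","grip"]}

```bash
ls; mkdir -p pics; cat > h.py <<'E'
import numpy as np, cv2
from workcell import sensors, imaging, env
def cam(n):
    c=imaging.camera_params(n)
    K=np.array([[c['fx'],0,c['cx']],[0,c['fy'],c['cy']],[0,0,1.]])
    return K,np.array(c['D'],float),np.array(c['R'],float),np.array(c['t'],float)
def ray(n,px,z,c=None):
    K,D,R,t=c or cam(n)
    u=cv2.undistortPoints(np.array(px,float).reshape(-1,1,2),K,D).reshape(-1,2)
    d=np.c_[u,np.ones(len(u))]@R; o=-R.T@t
    return o+d*((z-o[2])/d[:,2])[:,None]
def world(n,dep,c=None):
    K,D,R,t=c or cam(n)
    v,u=np.mgrid[:400,:640]
    p=cv2.undistortPoints(np.stack([u,v],-1).reshape(-1,1,2).astype(float),K,D).reshape(-1,2)
    P=np.c_[p,np.ones(len(p))]*dep.reshape(-1,1)
    return ((P-t)@R).reshape(400,640,3)
E
python3 - <<'E'
from h import *
s=sensors.sense();print(s['time'],s['tool_pos'],s['tool_rot'],s['wrist_force'],env.tcp_to_grasp)
for n in('top','scene'):
    p,d=imaging.snapshot(n);cv2.imwrite(f'pics/{n}0.png',p);np.save(n+'.npy',d)
    c=cam(n);print(n,c[0].tolist(),-c[2].T@c[3])
E
```

```text
pics
0.0 [ 262.81574514 -593.73735982  230.25853272] [-9.61405267e-04  9.78362685e-01  2.06894916e-01 -1.62180466e-04] [-0.12830609 -0.70052156 -0.12703176] 18.700000000000003
top [[458.2066192506722, 0.0, 322.19929641627226], [0.0, 458.2066192506722, 204.0753450662033], [0.0, 0.0, 1.0]] [ 119.70832558  -86.93977901 1551.14990229]
scene [[479.36276394329917, 0.0, 317.5975965466795], [0.0, 479.36276394329917, 199.56535887382924], [0.0, 0.0, 1.0]] [-379.49193065  811.13404327  671.03705998]
```

View pics/top0.png

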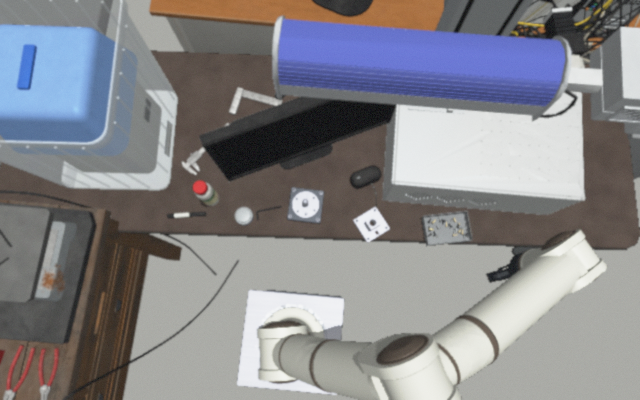

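View pics/scene0.png

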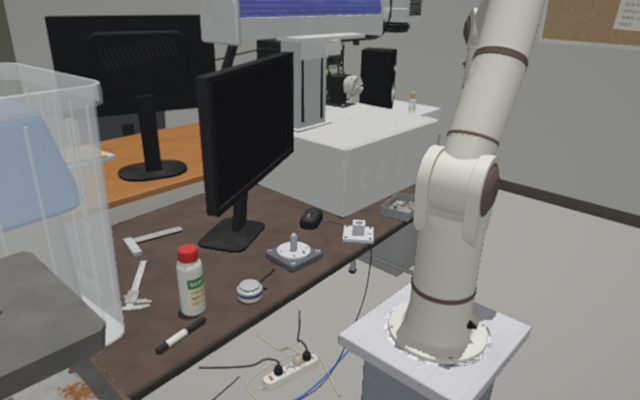

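The top view shows the plate at about (371,224), the base at (305,205), the tray at (446,227), the tin at (243,215) and the hex key at (268,209). The screen is behind the base.

```bash
python3 - <<'E'
from h import *
print(ray('top',[[371,224]],10),ray('top',[[305,205]],26),ray('top',[[446,227],[243,215],[268,209]],20))
d=np.load('top.npy');W=world('top',d)
for (u,v) in [(371,224),(360,224),(305,205),(295,205),(340,215)]: print(u,v,W[v,u])
p=cv2.imread('pics/top0.png')[180:250,280:400]
cv2.imwrite('pics/crop.png',cv2.resize(p,None,fx=6,fy=6,interpolation=cv2.INTER_CUBIC))
E
```

```text
[[ 402.30336674 -233.16932424   10.        ]] [[444.32559196  -3.3698939   26.        ]] [[ 413.43853931 -484.89646028   20.        ]
 [ 391.78237964  203.21248977   20.        ]
 [ 420.19891942  121.17789269   20.        ]]
371 224 [ 405.12916877 -234.63154291   -5.41068982]
360 224 [ 398.81477041 -195.80176504   10.3206682 ]
305 205 [437.94787665  -5.0117811   55.96443163]
295 205 [440.08514449  30.11468074  31.37197856]
340 215 [ 425.66086299 -125.56515512    0.54654452]
```

View pics/crop.png

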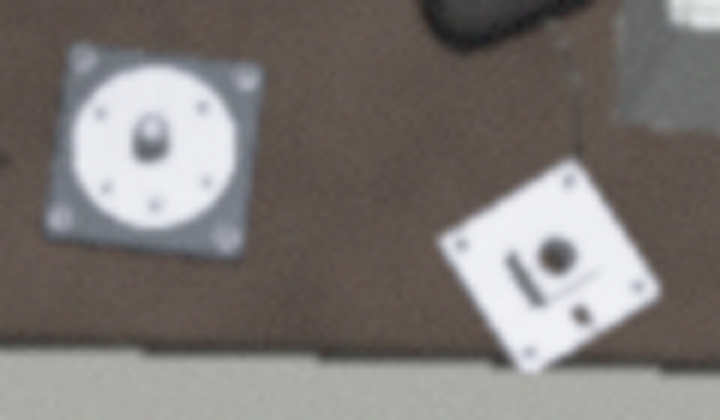

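```bash
python3 - <<'E'
from h import *
f=lambda l,z: ray('top',[[280+(a-2.5)/6,180+(b-2.5)/6] for a,b in l],z)
c=f([(437,240),(577,158),(662,293),(530,374)],10);print(c[:,:2].round(1),'ctr',c.mean(0))
e=np.diff(np.r_[c,c[:1]],axis=0);print('len',np.linalg.norm(e,axis=1),np.degrees(np.arctan2(e[:,1],e[:,0])))
s=f([(583,314)],10)[0];v=s-c.mean(0);print('slot',s,np.hypot(*v[:2]),np.degrees(np.arctan2(v[1],v[0])))
b=f([(71,43),(264,66),(241,259),(45,238)],18);print(b[:,:2].round(1),'ctr',b.mean(0))
e=np.diff(np.r_[b,b[:1]],axis=0);print('len',np.linalg.norm(e,axis=1),np.degrees(np.arctan2(e[:,1],e[:,0])))
r=f([(155,148)],26)[0];p=f([(155,203)],35)[0];v=p-b.mean(0);print('ring',r,'pin',p,np.hypot(*v[:2]),np.degrees(np.arctan2(v[1],v[0])))
E
```

```text
[[ 411.8 -168.9]
 [ 466.7 -245.2]
 [ 393.  -298.2]
 [ 340.1 -226.9]] ctr [ 402.88973832 -234.81109837   10.        ]
len [94.00279164 90.87495734 88.81006242 92.2559895 ] [ -54.21241931 -144.2530462   126.58625609   38.97952695]
slot [ 376.87752365 -254.45264566   10.        ] 32.5948721795134 -142.94393346234676
[[505.9  50.1]
 [502.5 -61.7]
 [389.2 -58.9]
 [391.1  52.8]] ctr [447.19630816  -4.41464829  18.        ]
len [111.87041995 113.28389295 111.69372619 114.79243945] [-91.75192732 178.56663672  89.02134643  -1.34427841]
ring [447.0568895   -4.52521325  26.        ] pin [413.64057222  -8.12676389  35.        ] 33.760438634155186 -173.6873014068717
```

>>> servo_tool(offset=[[3,-3,0],[6,-6,0],[9,-9,1],[12,-12,2],[15,-15,3],[18,-18,4],[21,-21,5],[24,-24,5],[26,-26,5],[27.3,-27.1,5],[27.3,-27.1,5],[27.3,-27.1,5],[27.3,-27.1,5],[27.3,-27.1,5]], yaw=[-1,-3,-5,-7,-9,-11,-12.5,-12.8,-12.8,-12.8,-12.8,-12.8,-12.8,-12.8], grip=[0,0,0,0,0,0,0,0,0,0,0,0,0,0])

```text
time: 1.5
tool_pos: [402.4, -237.2, 181.2]
tool_rot: [-0.0, 0.95, 0.314, -0.0]
wrist_force: [-0.6, 0.5, -0.4]
grip_width: 1.003
grip_force: 0.0
```

```bash
python3 - <<'E'
from h import *
s=sensors.sense();print(s['time'],s['tool_pos'],s['tool_rot'],s['wrist_force'],s['qpos'])
c=cam('wrist');p,d=imaging.snapshot('wrist');cv2.imwrite('pics/w1.png',p);np.savez('w1.npz',K=c[0],D=c[1],R=c[2],t=c[3],d=d)
print(-c[2].T@c[3])
E
```

```text
1.5 [ 402.4250882  -237.24683176  181.1537371 ] [-3.19724532e-05  9.49567922e-01  3.13561364e-01 -1.78342470e-04] [-0.59297652  0.48635747 -0.41051133] [ 1.04316776  0.26423187 -0.6455309   2.03851748  0.20210847  0.90057728
 -0.64503494]
[ 460.54706255 -192.80172992  324.02598716]
```

View pics/w1.png

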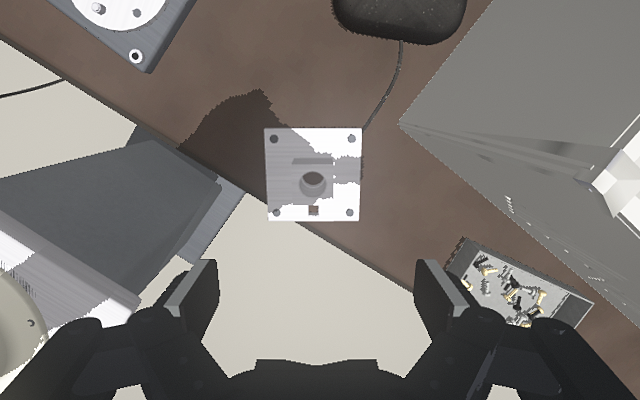

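The wrist view shows plate corners at about (264,129), (362,128), (359,221) and (268,221). The slot is at (313,211), and a pin on the ring is visible at (98,9).

```bash
python3 - <<'E'
from h import *
z=np.load('w1.npz');c=(z['K'],z['D'],z['R'],z['t'])
a=ray('',[(264,129),(362,128),(359,221),(268,221)],10,c);print(a[:,:2].round(1),a.mean(0))
e=np.diff(np.r_[a,a[:1]],axis=0);print('len',np.linalg.norm(e,axis=1),np.degrees(np.arctan2(e[:,1],e[:,0])))
s=ray('',[(313,211)],10,c)[0];v=s-a.mean(0);print(s,np.hypot(*v[:2]),np.degrees(np.arctan2(v[1],v[0])))
W=world('',z['d'],c);m=(abs(W[...,2]-44)<5)&(np.hypot(W[...,0]-a.mean(0)[0],W[...,1]-a.mean(0)[1])<40)
P=W[m];r=cv2.minAreaRect(P[:,:2].astype(np.float32));print('hub',r,P[:,2].mean(),len(P))
print('pin',ray('',[(98,9)],35,c))
m=(abs(W[...,2]-10)<3)&(np.hypot(W[...,0]-a.mean(0)[0],W[...,1]-a.mean(0)[1])<70);print(cv2.minAreaRect(W[m][:,:2].astype(np.float32)),W[m][:,2].mean())
im=cv2.imread('pics/w1.png');cr=cv2.resize(im[110:240,240:390],None,fx=4,fy=4,interpolation=cv2.INTER_CUBIC);cv2.imwrite('pics/w1c.png',cr)
E
```

```text
[[ 411.9 -169.1]
 [ 466.4 -241.1]
 [ 393.6 -295.7]
 [ 339.5 -222.8]] [ 402.85956602 -232.17157817   10.        ]
len [90.28471502 90.99435283 90.74559501 90.11409478] [ -52.85351015 -143.09253897  126.58874606   36.61481905]
[ 374.75719616 -252.63143836   10.        ] 34.761315726587576 -143.94360296946363
hub ((403.295654296875, -231.41148376464844), (36.32269287109375, 35.661983489990234), 36.6535530090332) 44.025381827236245 1256
pin [[415.59673777  -9.62188326  35.        ]]
((406.4060363769531, -232.42457580566406), (94.86199951171875, 95.42106628417969), 36.650001525878906) 10.280831215875871
```

View pics/w1c.png

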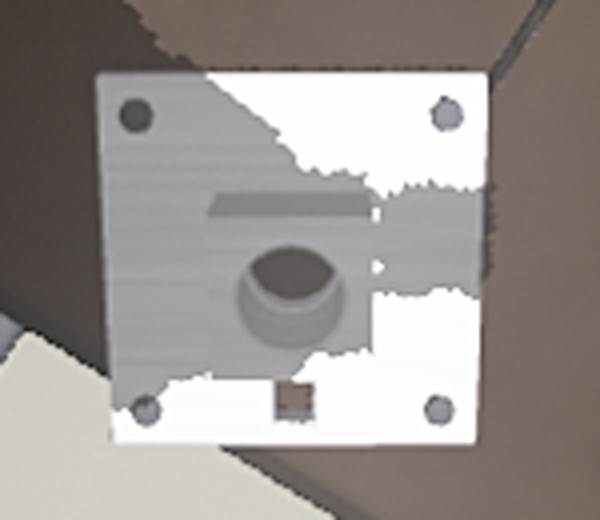

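>>> servo_tool(offset=[[0.4,-0.4,2],[0.4,-0.4,5],[0.4,-0.4,8],[0.4,-0.4,11],[0.4,-0.4,13],[0.4,-0.4,14.5],[0.4,-0.4,15.5],[0.4,-0.4,16.2],[0.4,-0.4,16.6],[0.4,-0.4,16.8],[0.4,-0.4,16.8],[0.4,-0.4,16.8]], yaw=[0,0,0,0,0,0,0,0,0,0,0,0], grip=[0,0,0,0,0,0,0,0,0,0,0,0])

```text
time: 2.75
tool_pos: [404.3, -230.7, 13.8]
tool_rot: [0.0, 0.949, 0.315, 0.0]
wrist_force: [0.2, 0.3, -0.1]
grip_width: 0.998
grip_force: 0.0
```

>>> servo_tool(offset=[[0,0,0],[0,0,0],[0,0,0],[0,0,0],[0,0,0],[0,0,0],[0,0,0],[0,0,0],[0,0,0],[0,0,0],[0,0,0],[0,0,0],[0,0,0],[0,0,0]], yaw=[0,0,0,0,0,0,0,0,0,0,0,0,0,0], grip=[0.1,0.2,0.3,0.35,0.4,0.45,0.5,0.55,0.6,0.7,0.8,0.8,0.8,0.8], grip_force=50)

```text
time: 4.15
tool_pos: [404.4, -230.8, 13.7]
tool_rot: [0.0, 0.949, 0.315, 0.0]
wrist_force: [-0.3, -0.8, 5.6]
grip_width: 0.416
grip_force: 50.4
```

>>> servo_tool(offset=[[0,0,-0.3],[0,0,-1],[0,0,-2.5],[0,0,-5],[0,0,-8],[1,-0.6,-10],[2.5,-1.5,-11],[4.5,-2.8,-11],[6.5,-4.1,-11],[8.5,-5.3,-11],[9.8,-6.1,-11],[10.1,-6.3,-11],[10.1,-6.3,-11],[10.1,-6.3,-11],[10.1,-6.3,-11]], yaw=[0,0,0,0,0,2,5,10,15,20,25,28,30,30,30], grip=[0.8,0.8,0.8,0.8,0.8,0.8,0.8,0.8,0.8,0.8,0.8,0.8,0.8,0.8,0.8])

```text
time: 5.65
tool_pos: [446.7, -119.4, 123.2]
tool_rot: [-0.0, 0.998, 0.059, -0.0]
wrist_force: [-0.3, -0.5, -3.8]
grip_width: 0.409
grip_force: 50.5
```

```bash
python3 - <<'E'
from h import *
s=sensors.sense();print(s['time'],s['tool_pos'],s['tool_rot'],s['wrist_force'],s['qpos'])
c=cam('wrist');p,d=imaging.snapshot('wrist');cv2.imwrite('pics/w2.png',p);np.savez('w2.npz',K=c[0],D=c[1],R=c[2],t=c[3],d=d)
E
```

```text
5.65 [ 446.68810812 -119.38260279  123.18320493] [-1.61948813e-04  9.98268074e-01  5.88274008e-02 -4.04607619e-04] [-0.31591497 -0.46388606 -3.82299839] [ 0.6764154   0.339924   -0.5471118   2.09735429  0.25217726  0.76784185
 -1.48139002]
```

View pics/w2.png

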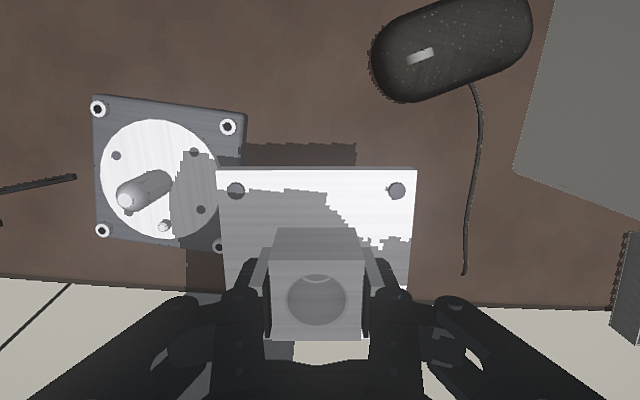

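```bash
python3 - <<'E'
from h import *
im=cv2.imread('pics/w2.png');cv2.imwrite('pics/w2c.png',cv2.resize(im[85:260,80:260],None,fx=4,fy=4,interpolation=cv2.INTER_CUBIC)[:600])
cv2.imwrite('pics/w2c.png',cv2.resize(im[100:250,85:245],None,fx=4,fy=4,interpolation=cv2.INTER_CUBIC))
z=np.load('w2.npz');c=(z['K'],z['D'],z['R'],z['t']);W=world('',z['d'],c)
m=(abs(W[...,2]-26)<2.5);m[:, 260:]=0
P=W[m][:,:2].astype(np.float32);print('ring bbox',P.min(0),P.max(0),cv2.minEnclosingCircle(P))
h=(W[...,2]>145)&(W[...,2]<175);h[:200]=0
H=W[200:345,268:362].reshape(-1,3);print('hub z',np.percentile(H[:,2],[5,50,95]))
zt=np.median(W[320:338,285:350,2]);print(zt)
m2=(abs(W[...,2]-zt)<3);m2[:,:262]=0;m2[:,368:]=0
print(cv2.minAreaRect(W[m2][:,:2].astype(np.float32)),m2.sum())
Pl=W[172:186,250:385].reshape(-1,3);A=np.c_[Pl[:,:2],np.ones(len(Pl))];print('plate z',np.median(Pl[:,2]))
a=ray('',[(216,169),(418,169)],np.median(Pl[:,2]),c);e=a[1]-a[0];print(a,np.linalg.norm(e),np.degrees(np.arctan2(e[1],e[0])))
E
```

```text
ring bbox [394.63666 -55.0987 ] [502.54376   52.811516] ((448.60662841796875, -1.0210247039794922), 72.24363708496094)
hub z [118.8407333  145.39670775 154.50101017]
153.67192190098575
((444.81304931640625, -118.43241882324219), (37.881324768066406, 40.22233581542969), 7.7176947593688965) 5811
plate z 119.70740482729944
[[ 484.63606166  -69.32213359  119.70740483]
 [ 495.2536645  -158.62452702  119.70740483]] 89.93136806942938 -83.21965111889736
```

View pics/w2c.png

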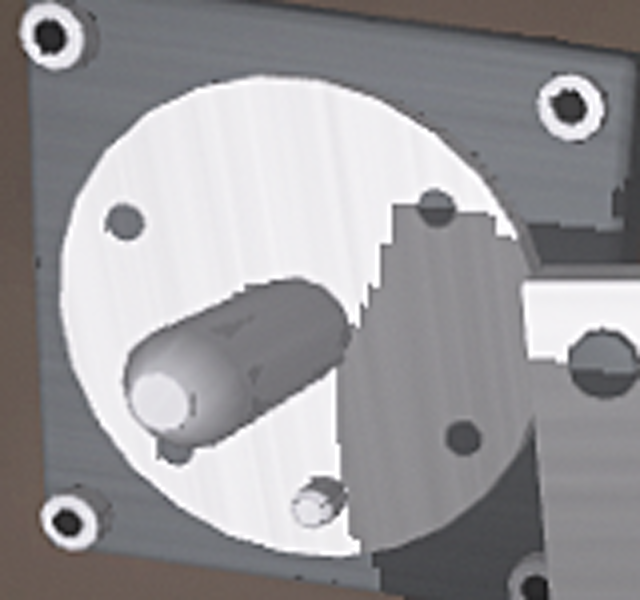

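```bash
python3 - <<'E'
from h import *
from scipy.optimize import least_squares
z=np.load('w2.npz');c=(z['K'],z['D'],z['R'],z['t'])
f=lambda l,h: ray('',[[85+(a-1.5)/4,100+(b-1.5)/4] for a,b in l],h,c)
s=f([(161,401)],74)[0];p=f([(313,508)],35)[0]
r=f([(61,290),(270,75),(112,160),(420,118),(320,555),(110,440),(230,538),(530,255)],26)[:,:2]
q=least_squares(lambda x:np.hypot(*(r-x[:2]).T)-x[2],[447,-4,46]).x;print('ring',q)
v=p-s;print('shaft',s,'pin',p)
for o in (s[:2],q[:2]): v=p[:2]-o;print(np.hypot(*v),np.degrees(np.arctan2(v[1],v[0])))
h=f([(125,222),(463,438),(436,208)],26);print('holes mid',h[:2].mean(0))
t=sensors.sense();print(t['tool_pos'],t['wrist_force'],t['moment'])
E
```

```text
ring [448.00932977  -2.1548908   46.0273927 ]
shaft [448.47165336  -1.36187464  74.        ] pin [416.56182514  -7.27984784  35.        ]
32.45396037515675 -169.49334095122822
31.862371731082963 -170.74395543993302
holes mid [447.56141542  -0.61270186  26.        ]
[ 446.77877938 -119.54880598  123.19108969] [-0.11291745  0.11266354 -4.04650085] [0.04696139 0.06497022 0.07034337]
```

>>> servo_tool(offset=[[0.2,-1,0],[0.5,-3,0],[0.8,-5,0],[1,-7,0],[1.3,-9,0],[1.6,-10.8,0],[1.65,-11.5,0],[1.65,-11.65,0.8],[1.65,-11.65,1.6],[1.65,-11.65,2.4],[1.65,-11.65,2.9],[1.65,-11.65,3.1],[1.65,-11.65,3.1],[1.65,-11.65,3.1],[1.65,-11.65,3.1]], yaw=[-1,-2,-3,-3.2,-3.2,-3.2,-3.2,-3.2,-3.2,-3.2,-3.2,-3.2,-3.2,-3.2,-3.2], grip=[0.8,0.8,0.8,0.8,0.8,0.8,0.8,0.8,0.8,0.8,0.8,0.8,0.8,0.8,0.8])

```text
time: 7.2
tool_pos: [450.4, -2.0, 92.6]
tool_rot: [0.0, 0.996, 0.086, 0.0]
wrist_force: [0.5, -0.1, -2.7]
grip_width: 0.416
grip_force: 50.6
```

```bash
python3 - <<'E'
from h import *
s=sensors.sense();print(s['time'],s['tool_pos'],s['tool_rot'],s['wrist_force'],s['moment'],s['qpos'])
c=cam('wrist');p,d=imaging.snapshot('wrist');np.savez('w3.npz',K=c[0],D=c[1],R=c[2],t=c[3],d=d)
cv2.imwrite('pics/w3.png',cv2.resize(p[150:350,210:430],None,fx=3,fy=3,interpolation=cv2.INTER_CUBIC))
E
```

```text
7.2 [450.41587495  -1.96992984  92.57830662] [5.43564169e-05 9.96289515e-01 8.60644734e-02 3.24609245e-04] [ 0.53230187 -0.11807701 -2.69197564] [-0.0007086  -0.05297307  0.01783229] [ 0.44174085  0.3852514  -0.57619716  2.1433794   0.32517317  0.69612424
 -1.75170603]
```

View pics/w3.png

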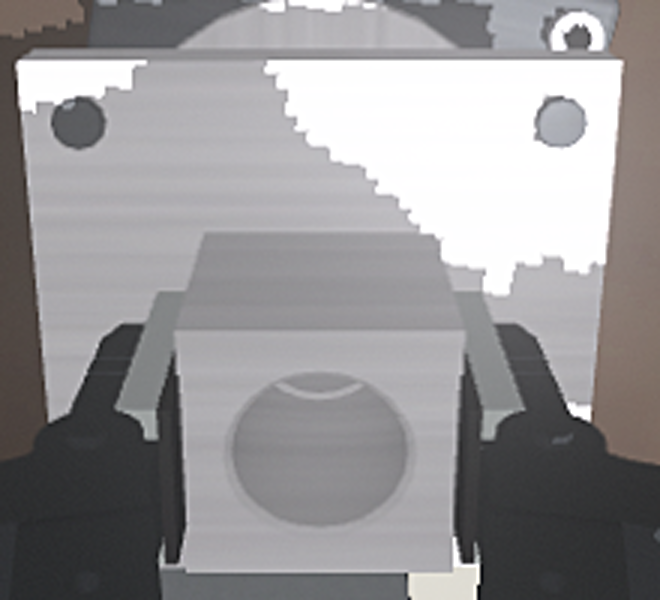

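The plate hangs level over the shaft, and the hub bore (about (322,450) in the crop) shows only its inner wall. I'll correct by about 0.6 mm and lower in small steps while watching the force.

>>> servo_tool(offset=[[-0.06,-0.05,0.2],[-0.06,-0.05,0.5],[-0.06,-0.05,0.8],[-0.06,-0.05,0.9],[-0.06,-0.05,0.9]], yaw=[0,0,0,0,0], grip=[0.8,0.8,0.8,0.8,0.8])

```text
time: 7.75
tool_pos: [449.2, -1.5, 83.0]
tool_rot: [-0.0, 0.996, 0.086, -0.0]
wrist_force: [0.3, -0.1, -3.7]
grip_width: 0.415
grip_force: 50.6
```

>>> servo_tool(offset=[[0,0,0.1],[0,0,0.15],[0,0,0.2],[0,0,0.2]], yaw=[0,0,0,0], grip=[0.8,0.8,0.8,0.8])

```text
time: 8.15
tool_pos: [449.4, -1.5, 81.3]
tool_rot: [-0.0, 0.996, 0.086, -0.0]
wrist_force: [0.4, -0.3, -2.8]
grip_width: 0.413
grip_force: 50.6
```

>>> servo_tool(offset=[[0,0,0.05],[0,0,0.1],[0,0,0.15],[0,0,0.15]], yaw=[0,0,0,0], grip=[0.8,0.8,0.8,0.8])

```text
time: 8.55
tool_pos: [449.5, -1.6, 79.8]
tool_rot: [-0.0, 0.996, 0.086, 0.0]
wrist_force: [-1.2, 0.6, -3.5]
grip_width: 0.413
grip_force: 50.6
```

>>> servo_tool(offset=[[0,0,0.05],[0,0,0.1],[0,0,0.1]], yaw=[0,0,0], grip=[0.8,0.8,0.8])

```text
time: 8.85
tool_pos: [449.5, -1.5, 78.8]
tool_rot: [-0.0, 0.996, 0.086, 0.0]
wrist_force: [0.4, -0.5, -2.7]
grip_width: 0.41
grip_force: 50.6
```

>>> servo_tool(offset=[[0,0,0.1],[0,0,0.2],[0,0,0.3],[0,0,0.3]], yaw=[0,0,0,0], grip=[0.8,0.8,0.8,0.8])

```text
time: 9.25
tool_pos: [449.5, -1.6, 75.7]
tool_rot: [-0.0, 0.996, 0.086, 0.0]
wrist_force: [0.9, -0.0, -3.7]
grip_width: 0.41
grip_force: 50.6
```

>>> servo_tool(offset=[[0,0,0.2],[0,0,0.4],[0,0,0.6],[0,0,0.8],[0,0,1.0],[0,0,1.2],[0,0,1.2]], yaw=[0,0,0,0,0,0,0], grip=[0.8,0.8,0.8,0.8,0.8,0.8,0.8])

```text
time: 9.95
tool_pos: [449.5, -1.5, 63.6]
tool_rot: [-0.0, 0.996, 0.086, 0.0]
wrist_force: [1.4, 0.0, -4.5]
grip_width: 0.411
grip_force: 50.6
```

>>> servo_tool(offset=[[0,0,0.2],[0,0,0.4],[0,0,0.6],[0,0,0.8],[0,0,1.0],[0,0,1.1],[0,0,1.1]], yaw=[0,0,0,0,0,0,0], grip=[0.8,0.8,0.8,0.8,0.8,0.8,0.8])

```text
time: 10.65
tool_pos: [449.5, -1.6, 52.7]
tool_rot: [-0.0, 0.996, 0.086, 0.0]
wrist_force: [2.3, -0.9, -5.3]
grip_width: 0.412
grip_force: 50.6
```

>>> servo_tool(offset=[[0,0,0.05],[0,0,0.1],[0,0,0.15],[0,0,0.2],[0,0,0.2]], yaw=[0,0,0,0,0], grip=[0.8,0.8,0.8,0.8,0.8])

```text
time: 11.15
tool_pos: [449.5, -1.5, 50.8]
tool_rot: [0.0, 0.996, 0.086, 0.0]
wrist_force: [1.2, -0.7, -1.8]
grip_width: 0.413
grip_force: 50.6
```

>>> servo_tool(offset=[[0,0,0.05],[0,0,0.1],[0,0,0.1]], yaw=[0,0,0], grip=[0.8,0.8,0.8])

```text
time: 11.45
tool_pos: [449.5, -1.5, 49.8]
tool_rot: [-0.0, 0.996, 0.086, 0.0]
wrist_force: [1.5, -1.4, -1.9]
grip_width: 0.41
grip_force: 50.6
```

>>> servo_tool(offset=[[0,0,0.05],[0,0,0.1],[0,0,0.1]], yaw=[0,0,0], grip=[0.8,0.8,0.8])

```text
time: 11.75
tool_pos: [449.5, -1.5, 48.8]
tool_rot: [-0.0, 0.996, 0.086, 0.0]
wrist_force: [2.4, -0.1, -2.1]
grip_width: 0.414
grip_force: 50.6
```

>>> servo_tool(offset=[[0,0,0.03],[0,0,0.05],[0,0,0.05]], yaw=[0,0,0], grip=[0.8,0.8,0.8])

```text
time: 12.05
tool_pos: [449.5, -1.5, 48.3]
tool_rot: [0.0, 0.996, 0.086, 0.0]
wrist_force: [1.0, 0.1, -2.7]
grip_width: 0.413
grip_force: 50.6
```

>>> servo_tool(offset=[[0,0,0.03],[0,0,0.05],[0,0,0.05]], yaw=[0,0,0], grip=[0.8,0.8,0.8])

```text
time: 12.35
tool_pos: [449.5, -1.5, 47.8]
tool_rot: [0.0, 0.996, 0.086, 0.0]
wrist_force: [1.1, -0.4, -2.5]
grip_width: 0.413
grip_force: 50.6
```

>>> servo_tool(offset=[[0,0,0.03],[0,0,0.05],[0,0,0.05]], yaw=[0,0,0], grip=[0.8,0.8,0.8])

```text
time: 12.65
tool_pos: [449.5, -1.5, 47.3]
tool_rot: [-0.0, 0.996, 0.086, 0.0]
wrist_force: [2.6, -0.8, -1.4]
grip_width: 0.416
grip_force: 50.6
```

>>> servo_tool(offset=[[0,0,0.03],[0,0,0.06],[0,0,0.1],[0,0,0.1]], yaw=[0,0,0,0], grip=[0.8,0.8,0.8,0.8])

```text
time: 13.05
tool_pos: [449.5, -1.5, 46.3]
tool_rot: [-0.0, 0.996, 0.086, 0.0]
wrist_force: [2.6, -1.2, -3.2]
grip_width: 0.413
grip_force: 50.7
```

>>> servo_tool(offset=[[0,0,0.03],[0,0,0.06],[0,0,0.1],[0,0,0.1]], yaw=[0,0,0,0], grip=[0.8,0.8,0.8,0.8])

```text
time: 13.45
tool_pos: [449.5, -1.5, 45.3]
tool_rot: [-0.0, 0.996, 0.086, 0.0]
wrist_force: [2.4, -0.6, -3.3]
grip_width: 0.41
grip_force: 50.7
```

>>> servo_tool(offset=[[0,0,0.1],[0,0,0.2],[0,0,0.3],[0,0,0.4],[0,0,0.4]], yaw=[0,0,0,0,0], grip=[0.8,0.8,0.8,0.8,0.8])

```text
time: 13.95
tool_pos: [449.5, -1.5, 41.2]
tool_rot: [-0.0, 0.996, 0.086, 0.0]
wrist_force: [1.7, -0.8, -4.3]
grip_width: 0.413
grip_force: 50.7
```

>>> servo_tool(offset=[[0,0,0.03],[0,0,0.06],[0,0,0.1],[0,0,0.1]], yaw=[0,0,0,0], grip=[0.8,0.8,0.8,0.8])

```text
time: 14.35
tool_pos: [449.5, -1.6, 40.3]
tool_rot: [0.0, 0.996, 0.086, 0.0]
wrist_force: [3.1, -0.7, -2.2]
grip_width: 0.414
grip_force: 50.7
```

>>> servo_tool(offset=[[0,0,0.02],[0,0,0.04],[0,0,0.04]], yaw=[0,0,0], grip=[0.8,0.8,0.8])

```text
time: 14.65
tool_pos: [449.5, -1.5, 39.9]
tool_rot: [0.0, 0.996, 0.086, 0.0]
wrist_force: [2.5, -0.5, -1.8]
grip_width: 0.416
grip_force: 50.7
```

>>> servo_tool(offset=[[0,0,0.02],[0,0,0.03],[0,0,0.03]], yaw=[0,0,0], grip=[0.8,0.8,0.8])

```text
time: 14.95
tool_pos: [449.5, -1.5, 39.7]
tool_rot: [0.0, 0.996, 0.086, 0.0]
wrist_force: [2.3, -0.6, -1.1]
grip_width: 0.41
grip_force: 51.0
```

>>> servo_tool(offset=[[0,0,0.02],[0,0,0.03],[0,0,0.03]], yaw=[0,0,0], grip=[0.8,0.8,0.8])

```text
time: 15.25
tool_pos: [449.5, -1.6, 39.6]
tool_rot: [0.0, 0.996, 0.086, 0.0]
wrist_force: [0.4, 0.4, 4.9]
grip_width: 0.409
grip_force: 51.7
```

Contact shows at exactly the home height, so I'm releasing.

>>> servo_tool(offset=[[0,0,0],[0,0,0],[0,0,0],[0,0,0],[0,0,0],[0,0,0]], yaw=[0,0,0,0,0,0], grip=[0.55,0.5,0.4,0.2,0.1,0.1], grip_force=20)

```text
time: 15.85
tool_pos: [449.4, -1.5, 39.3]
tool_rot: [-0.0, 0.996, 0.086, -0.0]
wrist_force: [-0.3, 0.4, 0.0]
grip_width: 0.902
grip_force: 0.0
```

>>> servo_tool(offset=[[0,0,-0.5],[0,0,-1.5],[0,0,-3],[0,0,-5],[0,0,-8],[0,0,-11],[0,0,-13],[0,0,-14],[0,0,-14],[0,0,-14],[0,0,-14]], yaw=[0,0,0,0,0,0,0,0,0,0,0], grip=[0.1,0.1,0.1,0.1,0.1,0.1,0.1,0.1,0.1,0.1,0.1])

```text
time: 16.95
tool_pos: [448.5, -1.6, 178.2]
tool_rot: [-0.0, 0.996, 0.086, -0.001]
wrist_force: [0.1, -0.6, -0.3]
grip_width: 0.9
grip_force: 0.0
```

```bash
python3 - <<'E'
from h import *
s=sensors.sense();print(s['time'],s['tool_pos'],s['wrist_force'])
c=cam('wrist');p,d=imaging.snapshot('wrist');cv2.imwrite('pics/w4.png',p)
W=world('',d,c);r=np.hypot(W[...,0]-448,W[...,1]+2)
for lo,hi in((30,42),(62,73),(73,78)):
    m=(r<60)&(W[...,2]>lo)&(W[...,2]<hi);P=W[m];print(lo,len(P),np.median(P,0))
    if len(P)>50: A=np.c_[P[:,:2]-P[:,:2].mean(0),np.ones(len(P))];print(np.linalg.lstsq(A,P[:,2],rcond=None)[0])
E
```

```text
16.95 [448.46144393  -1.58035472 178.24864407] [ 0.09609056 -0.59062819 -0.32784397]
30 7784 [458.41632789   1.07347753  36.27202738]
[-1.41365984e-03 -3.98324283e-04  3.63179564e+01]
62 1946 [450.07639343  -1.23333388  70.10732386]
[-1.70122241e-02 -4.51011120e-03  6.97264322e+01]
73 146 [448.88518783  -1.38390224  74.08707142]
[3.92246726e-02 1.24088800e-02 7.41397467e+01]
```

View pics/w4.png

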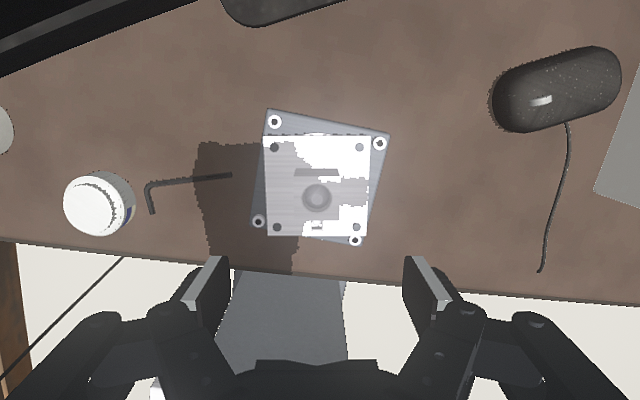

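The plate top is at 36.3 mm (home is 36), level, with the shaft through the hub at (317,198) and the pin in the slot at (317,228). The fingers are clear.

```bash
python3 -c "
from workcell import env
print(env.close_job())"
```

```text
the job is handed in; nothing more can be done
None
```

The nest plate is home on the index base: the pin is in its slot, the plate sits level with its top measured at 36.3 mm (36 mm is home), it has been released, and the job was handed in at about 17 s; the result gave no verdict.

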